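# Find the high spot of a belt pulley with a dial indicator

## Robot

A 6-joint arm with a two-finger parallel gripper is mounted at the origin on the work surface. World frame = base frame: x ahead of the robot, y to its left, z up, the work surface at z = 0. Lengths are in m, angles in degrees, forces in N, time in s.
With the tool pointing down it reaches from about 0.25 to 0.725 m from the base axis. Payload 9.7 kg.
Tool frame: the origin (TCP) lies midway between the tips of the shut fingers; the grasp point (between the pads) lies bot.hold_point_z behind it (bot.hold_point_z is the distance from the TCP to the grasp point, in m); z points along the fingers, y is the line along which they close (so a half turn about z gives the same grasp; the last joint's range is limited). The gripper opens to 85 mm and grips with 20 to 120 N. Pads are 22 mm wide; open, the fingers measure 114 mm over their backs; the gripper's body (76 mm by 85 mm) begins 54 mm behind the grasp point. The pads swing forward as they close: fully open they stand 13 mm farther back than shut.
Start: joints at [-73.682, 4.979, 10.078, 95.1, 0, 90], TCP at [0.155, -0.528, 0.231] pointing down, gripper open.
Joint ranges: [-179.16, 179.16], [-48.56, 103.87], [-65.8, 70.77], [-126.05, 130.52], [-82.76, 87.17], [-180, 180]. Speed limits (degrees/s): [127.2, 127.2, 147.25, 180, 180, 180].

## Interface

Orientations are given as [roll, pitch, yaw] about the fixed x, y, z axes, in that order (R = Rz(yaw) Ry(pitch) Rx(roll)).
In Python, from workcell import bot, camera, camera_model, ticket gives the robot as it stands.
- The arm moves only by the tool send_rows, never from a script. Its argument "targets" is text: rows parted by semicolons, each of 5 numbers parted by spaces: the shift along the tool's x, y, z in mm, then the turn about the tool's z in degrees, then the closure in counts, from 0 (fully open) to 255 (shut). A call has 1 to 20 rows; each row is the pose to reach, as a shift and turn from the pose commanded when the call began, along the tool's axes at that moment; what a row does not reach only later rows make up. A row lasts 1/8 s, in which the tool goes at most 62.5 mm and 10.7 degrees, less where a joint would pass 70% of its speed; a pose out of reach is approached as far as the arm can. A call with a gripper value outside its range is refused whole. The fingers move at their own pace and stop on an object; "newtons" is the grip in N (left out, the last holds). Time passes only in rows, so rows that repeat a pose let the fingers close. It gives the time, the measured TCP pose, the force, the opening and the grip force at its end, in the units of the state.
- bot.get_obs(): the state, without advancing time (a new reading comes with each control period).
- camera(name): name is "scene" or "top"; returns the picture (400x640x3 uint8, blue, green, red); there is no depth.
- camera_model(name): a dict with "K" (3x3 intrinsics, pixels), "pose" (4x4, takes a point from camera to world coordinates). Camera axes: x right, y down, z forward; pixel columns grow to the right and rows downward; lengths in m; the calibration is good to about 2 mm. A picture is of the moment at which its call begins. camera_model takes no time and is no camera call.
- ticket.job_done(): hands the job in; it is judged then, once.
The state is a dict: "time": time; "q": joint angles; "qd": joint speeds; "joint_efforts": joint torques, N m; "ee_pos": TCP position; "tcp_rot": TCP orientation; "wrist_force": force on the tool from outside, world axes, zero at the start; "torque": the same for the moment, N m; "opening": finger opening in m; "grasp_force": force on a finger pad.
Only numpy, scipy, OpenCV 4.12 (cv2) and the standard library are available. Lean on these libraries where they do the work, as an engineer would, in place of code of your own. Each camera call takes 0.05 s, during which the arm holds its last target. There are 200 camera calls.

## Task

Slide the dial indicator up to the pulley until its plunger is pressed about 5 mm in against the pulley's edge (a third of a turn of the needle), and let go of the slide. Then turn the pulley (it has a crank knob), reading the needle, to find the highest spot of its edge (there is also a lesser rise), and leave the pulley standing with that highest spot against the plunger, hands off. Never drive the plunger to the end of its travel, and leave the things lying around where they are.

Things in the scene. Friction and masses are not known exactly. Their poses are not given: they have to be found in the camera images.
- pulley: Flat-belt pulley lying flat on the upright spindle of a fixed truing stand; turns without limit about the vertical with a light drag (0.12 N m). Green top with a bright steel flange 200 mm in diameter and 6 mm thick, top 61 mm above the table; the belt face is below the flange, 25 to 55 mm above the table. Origin on the spindle axis at table height; z up; the crank lies on its -x axis.
- pulley_axis (a point): Spindle axis at the height of the flange's top, 61 mm up; y points along the indicator's slide. About this axis the belt face has a radius of 90 mm, but is not true: one highest spot (4 mm proud) and, elsewhere, a lesser rise (2 mm), both smooth and reaching about 30 degrees to each side. Where they lie relative to the crank differs each time and is not seen from above.
- crank_grip (a point): Middle of the black crank knob, 90 mm above the table: an upright cylinder 24 mm in diameter, from 67 to 113 mm above the table, 66 mm from the spindle axis, standing on the pulley. It spins freely on its pin, so it can be held and carried round in a circle without turning the hand.
- slide_grip (a point): Middle (70 mm above the table) of the indicator slide's red grip block: 20 mm wide across the slide, 24 mm along it, top 90 mm up, 122 mm behind the free plunger's tip. The slide runs level and straight to the spindle axis, 50 mm of travel; it starts drawn back, plunger tip 16 to 35 mm clear of the belt face, needs about 9 N to move and stays where it is left.
- dial_centre (a point): Centre of the indicator's upward-looking white dial, 66 mm in diameter, 54 mm above the table, carried by the slide, 52 mm nearer to the pulley than the grip block. 15 black ticks, one per mm of plunger movement.
- needle (a joint): Reading of the indicator: turn of its red needle in rad, 0 (pointing away from the pulley) with the plunger free, growing clockwise from above by 0.419 rad per mm that the plunger is pushed in (one turn is 15 mm; 14 mm is the end of the travel).
- plunger_tip (a point): Tip of the indicator's steel plunger (ball of 10 mm), 40 mm above the table, pointing at the spindle axis below the flange. Sprung outwards: 0.9 N when free, 0.3 N more per mm, 14 mm of travel.
- plunger: The plunger; the same point as the tip, its y axis pointing away from the pulley along the slide.
- carriage: The indicator's slide with dial, stem and grip block (aluminium plate 90 by 110 mm, black dial case). Origin at table height below the tip of the free plunger; its y axis points away from the pulley along the slide.
- spanner: Loose steel spanner, 180 mm, lying beyond the end of the stand; leave alone.
- oil_jar: Loose amber jar with a black cap, 60 mm in diameter, 100 mm tall; origin under its foot; leave alone.
- bar_end: Loose upright brass bar end, 54 mm in diameter, 60 mm tall; origin under its foot; leave alone.

How it is judged:
By the outcome, as a careful person would: the job done as asked, in the order asked, and still so for the second after the job is handed in, with the robot touching nothing.
It also fails if it takes over 72 s, if anything falls off the work surface, if the arm or the gripper's body presses on something with over 40 N, if the wrist force passes 120 N, or if a joint passes its speed limit or range.

## Working session

There is one attempt and no reset: what is moved stays moved. The work goes in short steps, Python scripts to look and compute and a tool call to move; the robot and the scene stay as the last step left them, time stands still between calls to the robot, and variables do not carry over. Pictures are saved under pics/ and viewed, at most 10 in all, crops included, and the job is handed in when it is done.

Besides the shell and the picture viewer there is one more tool, called after "Request:" as name(argument=value, ...) on one line, values as JSON. send_rows: Moves the arm, as the interface text tells. Its arguments: {"type":"object","properties":{"targets":{"type":"string"},"newtons":{"type":"number"}},"required":["targets"]}

```bash
mkdir -p pics; python3 - <<'E'
from workcell import bot,camera,camera_model
import cv2,numpy as np
for n in("scene","top"):
    cv2.imwrite(f"pics/{n}0.png",camera(n)); m=camera_model(n); print(n,m["K"],m["pose"])
o=bot.get_obs(); print(o["time"],o["ee_pos"],o["tcp_rot"],o["opening"],bot.hold_point_z)
E
```

```text
scene [[406.1272252    0.         316.31646093]
 [  0.         406.1272252  190.60537382]
 [  0.           0.           1.        ]] [[-0.63282973  0.43120911 -0.64310593  1.31728976]
 [ 0.77428942  0.35409869 -0.52449024  0.62485366]
 [ 0.001558   -0.82986313 -0.55796483  0.77304533]
 [ 0.          0.          0.          1.        ]]
top [[394.51775665   0.         321.02721865]
 [  0.         394.51775665 197.83371908]
 [  0.           0.           1.        ]] [[-1.45728460e-04 -9.88744345e-01  1.49614832e-01  3.53853407e-01]
 [-9.99976164e-01 -8.88697994e-04 -6.84704910e-03 -2.18307181e-02]
 [ 6.90294348e-03 -1.49612264e-01 -9.88720648e-01  1.33100278e+00]
 [ 0.00000000e+00  0.00000000e+00  0.00000000e+00  1.00000000e+00]]
0.1 [ 0.15448049 -0.52767601  0.230647  ] [-1.79933774e+02  7.04115278e-04  1.63184848e+01] 0.08526454430064268 0.0187
```

View pics/top0.png

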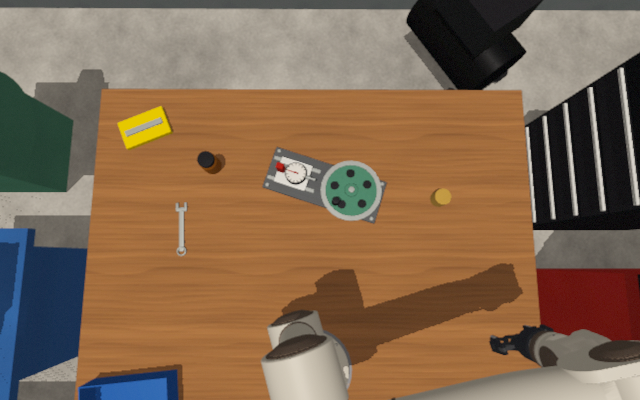

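View pics/scene0.png

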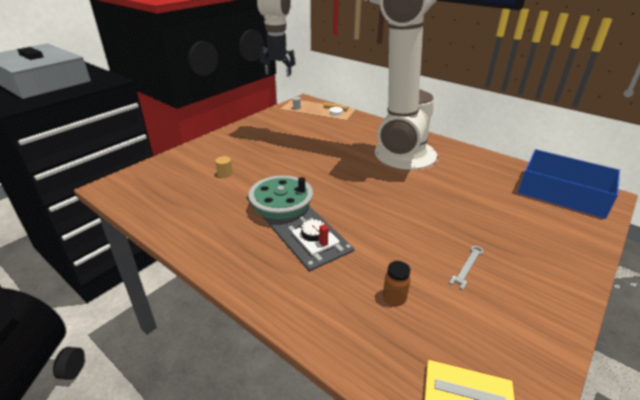

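Top view: pulley at about (351,190), dial at (295,173), red grip at (280,167), and crank knob near (338,203). Next I'll localise them with masks and look at an enlarged crop.

```bash
cat > h.py <<'E'
import cv2,numpy as np
from workcell import bot,camera,camera_model
def ray(n,u,v,z):
    m=camera_model(n);P=np.array(m["pose"]);d=P[:3,:3]@np.linalg.solve(m["K"],[u,v,1]);o=P[:3,3]
    return (o+d*(z-o[2])/d[2])[:2]
def pix(n,p):
    m=camera_model(n);P=np.array(m["pose"]);c=P[:3,:3].T@(np.array(p)-P[:3,3]);q=m["K"]@c;return q[:2]/q[2]
def cents(mask,amin=5):
    n,l,s,c=cv2.connectedComponentsWithStats(mask.astype(np.uint8));return [(s[i,4],c[i].round(1),s[i,:4]) for i in range(1,n) if s[i,4]>=amin]
E
python3 - <<'E'
from h import *
a=cv2.imread("pics/top0.png");h=cv2.cvtColor(a,cv2.COLOR_BGR2HSV)
H,S,V=[h[...,i].astype(int) for i in range(3)]
roi=np.zeros(H.shape,bool);roi[140:230,255:395]=1
g=roi&(H>65)&(H<95)&(S>60)
cn=max(cv2.findContours(g.astype(np.uint8),0,1)[0],key=cv2.contourArea)
e=cv2.fitEllipse(cv2.convexHull(cn));print("pulley",e,ray("top",*e[0],.061))
r=roi&((H<6)|(H>174))&(S>150)
for c in cents(r,2):print("red",c,ray("top",*c[1],.09))
k=g*0;cv2.ellipse(kk:=np.zeros(H.shape,np.uint8),tuple(map(tuple,e[:2]))+(e[2],) if 0 else e,255,-1)
for c in cents((kk>0)&(V<50)):print("dark",c,ray("top",*c[1],.113),ray("top",*c[1],.061))
w=roi&(S<40)&(V>200)
for c in cents(w):print("white",c,ray("top",*c[1],.054))
cv2.imwrite("pics/c1.png",cv2.resize(a[140:230,258:393],None,fx=5.9,fy=5.9,interpolation=cv2.INTER_CUBIC))
b=cv2.imread("pics/scene0.png");cv2.imwrite("pics/c2.png",cv2.resize(b[160:275,235:360],None,fx=5,fy=5,interpolation=cv2.INTER_CUBIC))
E
```

```text
pulley ((350.6041564941406, 190.0174102783203), (49.19662857055664, 50.323265075683594), 108.98075866699219) [ 0.57194857 -0.12727017]
red (np.int32(63), array([279.9, 166.8]), array([276, 162,   9,  10], dtype=int32)) [0.64251151 0.10188881]
dark (np.int32(40), array([350.1, 173. ]), array([347, 170,   7,   7], dtype=int32)) [ 0.61746843 -0.12198092] [ 0.62872291 -0.12625661]
dark (np.int32(39), array([366.9, 184. ]), array([364, 181,   7,   7], dtype=int32)) [ 0.58225015 -0.17439678] [ 0.59200105 -0.18091026]
dark (np.int32(38), array([334.1, 184.9]), array([331, 182,   7,   7], dtype=int32)) [ 0.57925947 -0.07130589] [ 0.5888827  -0.07341813]
dark (np.int32(75), array([338.4, 202.2]), array([332, 197,  13,  11], dtype=int32)) [ 0.52444201 -0.08443802] [ 0.53172492 -0.08711091]
dark (np.int32(39), array([361.3, 203.1]), array([358, 200,   7,   7], dtype=int32)) [ 0.52166681 -0.1558554 ] [ 0.52883124 -0.1615773 ]
white (np.int32(62), array([287.1, 160.5]), array([281, 157,  17,   7], dtype=int32)) [0.67232419 0.08192607]
white (np.int32(41), array([307.7, 167.7]), array([302, 163,  10,  12], dtype=int32)) [0.6479692  0.01344243]
white (np.int32(225), array([295.4, 172.3]), array([286, 164,  19,  18], dtype=int32)) [0.63235634 0.05400473]
white (np.int32(189), array([288.9, 181.1]), array([274, 172,  33,  18], dtype=int32)) [0.60272893 0.07511711]
```

View pics/c1.png

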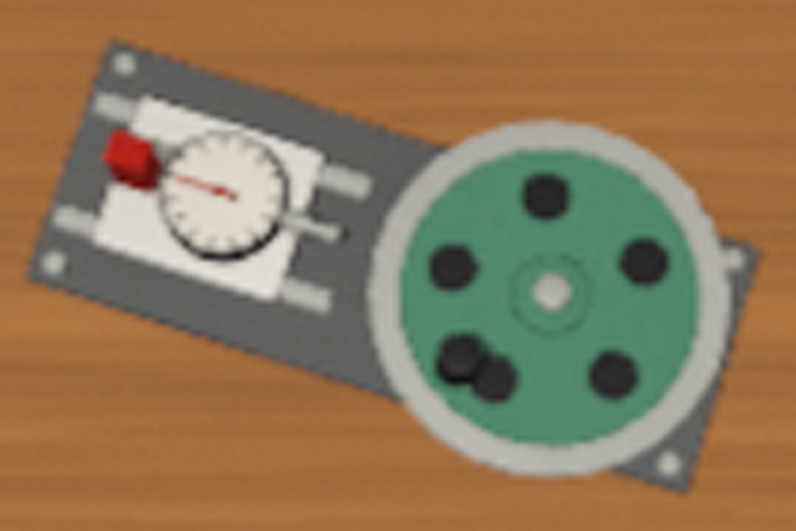

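View pics/c2.png

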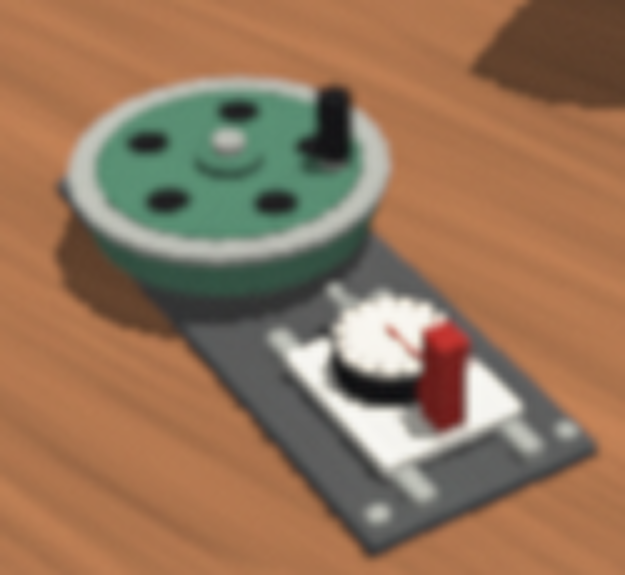

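The enlarged crop shows the knob top at about (336,200.5), the dial at (295.5,172.5) and the needle pointing at the grip. The scene crop shows the grip top at (324.4,227.4) and the knob top at (301.6,178.6).

```bash
cat >> h.py <<'E'
def shift(p,yaw):
    "shift (mm) in current tool axes and turn to world TCP p, yaw"
    o=bot.get_obs();from scipy.spatial.transform import Rotation as R
    r=R.from_euler('xyz',o["tcp_rot"],degrees=True).as_matrix()
    return (r.T@(np.array(p)-o["ee_pos"])*1e3).round(1), round(-((yaw-o["tcp_rot"][2]+180)%360-180),1)
E
python3 - <<'E'
from h import *
print("knob",ray("top",336.1,200.5,.113),ray("scene",301.6,178.6,.113))
print("grip",ray("scene",324.4,227.4,.09),ray("top",280.6,166.0,.09))
print("hub",ray("top",351.6,189.3,.065),"dial",ray("top",295.6,172.5,.054))
print(shift([.648,.103,.14],71.6),shift([.648,.103,.058],71.6))
E
```

```text
knob [ 0.52979187 -0.07729531] [ 0.53422569 -0.07172041]
grip [0.65202797 0.11024029] [0.64515022 0.09967816]
hub [ 0.57363612 -0.1302113 ] dial [0.63168223 0.05333767]
(array([ 650.8, -466.5,   91.2]), np.float64(-55.3)) (array([ 650.8, -466.4,  173.2]), np.float64(-55.3))
```

Request:
send_rows(targets="55 -40 0 -5 0;110 -80 0 -10 0;165 -120 0 -15 0;215 -155 0 -20 0;270 -195 0 -25 0;325 -235 0 -30 0;380 -270 10 -35 0;430 -310 30 -40 0;485 -350 50 -45 0;540 -390 70 -50 0;590 -425 80 -55 0;630 -450 88 -55.3 0;650.8 -466.5 91 -55.3 0;650.8 -466.5 91 -55.3 0;650.8 -466.5 91 -55.3 0", newtons=40)

```text
time: 1.98
ee_pos: [0.6477, 0.1027, 0.1396]
tcp_rot: [-179.9, 0.1, 71.6]
wrist_force: [0.1, 0.5, -0.5]
opening: 0.0851
grasp_force: 0.0
```

```bash
python3 - <<'E'
from h import *
o=bot.get_obs();print(o["time"],o["ee_pos"],o["tcp_rot"],o["q"],o["wrist_force"],shift([.648,.103,.058],71.6))
a=camera("top");b=camera("scene")
cv2.imwrite("pics/c3.png",np.hstack([cv2.resize(x,None,fx=5,fy=5,interpolation=cv2.INTER_CUBIC) for x in (a[140:230,265:345],b[165:255,265:345])]))
E
```

```text
1.975 [0.64766927 0.10267697 0.13959481] [-1.79926903e+02  5.07797923e-02  7.16450821e+01] [ 9.01330009e+00  1.89599535e+01  1.62561350e+01  8.73844406e+01
 -1.14928058e-02  1.17368259e+02] [ 0.1413232   0.46284881 -0.4682217 ] (array([ 0.5,  0.3, 81.6]), np.float64(0.0))
```

View pics/c3.png

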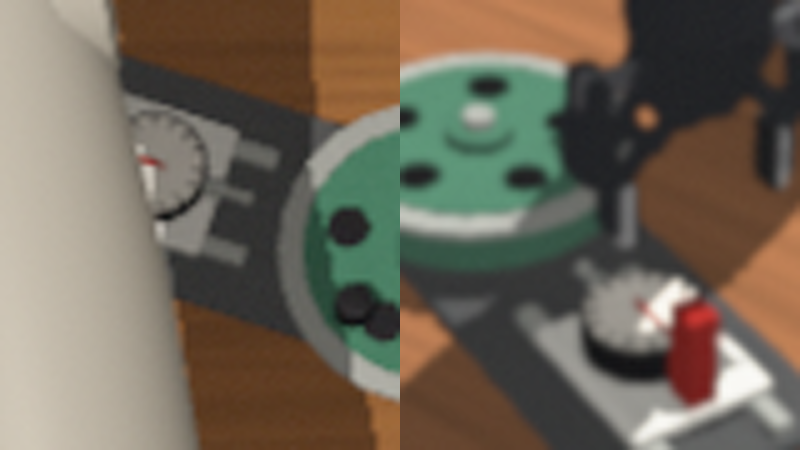

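Scene view: the dial and grip stay visible, with the fingers above. In the top view the arm hides the grip, but the dial shows at its edge. Descend and grip.

Request:
send_rows(targets="0 0 40 0 0;0 0 70 0 0;0 0 80 0 0;0 0 80 0 0;0 0 80 0 120;0 0 80 0 200;0 0 80 0 255;0 0 80 0 255;0 0 80 0 255;0 0 80 0 255", newtons=30)

```text
time: 3.32
ee_pos: [0.6492, 0.1025, 0.0609]
tcp_rot: [179.9, -0.0, 71.6]
wrist_force: [5.8, -2.9, 0.9]
opening: 0.0194
grasp_force: 36.9
```

Request:
send_rows(targets="0 1.5 0 0 255;-5 1.5 0 0 255;-10 1.5 0 0 255;-15 1.5 0 0 255;-20 1.5 0 0 255;-25 1.5 0 0 255;-28 1.5 0 0 255;-30 1.5 0 0 255;-30 1.5 0 0 255")

```text
time: 4.45
ee_pos: [0.6404, 0.0754, 0.0609]
tcp_rot: [180.0, -0.2, 71.7]
wrist_force: [1.2, 7.4, 3.6]
opening: 0.0192
grasp_force: 37.2
```

```bash
cat >> h.py <<'E'
def look(name,rois):
    ims=[cv2.resize(camera(n)[v:v+50,u:u+50],None,fx=8,fy=8,interpolation=cv2.INTER_CUBIC) for n,u,v in rois]
    cv2.imwrite(name,np.hstack(ims))
U=np.array([.315,.949])
def needle(n,c,show=True):
    """needle angle, deg clockwise from above, from red pixels on the dial about world centre c; returns list"""
    a=camera(n).astype(int);h=a[...,2]-np.maximum(a[...,0],a[...,1])
    ii=[]
    for v,u in np.argwhere(h>25):
        d=ray(n,u,v,.0545)-c;r=np.linalg.norm(d)
        if r<.030: ii.append((*d,h[v,u]))
    ii=np.array(ii)
    if len(ii)<4: return None
    w=ii[:,2]; m=(ii[:,:2]*w[:,None]).sum(0)/w.sum()
    d=ii[:,:2]-m;C=(d*w[:,None]).T@d;e=np.linalg.eigh(C);ax=e[1][:,1]
    if ax@m<0: ax=-ax
    f=lambda x:np.degrees(np.arctan2(U[1],U[0])-np.arctan2(x[1],x[0]))%360
    return n,len(ii),"axis",f(ax).round(1),"mean",f(m).round(1),(m*1e3).round(1)
E
python3 - <<'E'
from h import *
o=bot.get_obs();print(o["time"],o["ee_pos"],o["wrist_force"])
c=o["ee_pos"][:2]-.052*U;print(c)
print(needle("top",c),needle("scene",c))
look("pics/c4.png",[("top",*(pix("top",[*c,.054])-25).astype(int)),("scene",*(pix("scene",[*c,.054])-25).astype(int))])
E
```

```text
4.45 [0.64037575 0.07540158 0.06093937] [1.22735314 7.40396518 3.62203929]
[0.62399575 0.02605358]Traceback (most recent call last):
  File "<stdin>", line 4, in <module>
  File "h.py", line 24, in needle
    d=ray(n,u,v,.0545)-c;r=np.linalg.norm(d)
      ~~~^^^^^^^^^^^^^
  File "h.py", line 4, in ray
    m=camera_model(n);P=np.array(m["pose"]);d=P[:3,:3]@np.linalg.solve(m["K"],[u,v,1]);o=P[:3,3]
ValueError: time passes only in moves, steps and waits
```

```bash
sed -i 's/^from workcell.*/from workcell import bot,camera,camera_model as _cm\nfrom functools import lru_cache\ncamera_model=lru_cache(_cm)/' h.py
python3 - <<'E'
from h import *
o=bot.get_obs();c=o["ee_pos"][:2]-.052*U
print(needle("top",c),needle("scene",c))
look("pics/c4.png",[("top",*(pix("top",[*c,.054])-25).astype(int)),("scene",*(pix("scene",[*c,.054])-25).astype(int))])
E
```

```text
None ('scene', 7, 'axis', np.float64(28.4), 'mean', np.float64(301.1), array([-17.6,  20.6]))
```

View pics/c4.png

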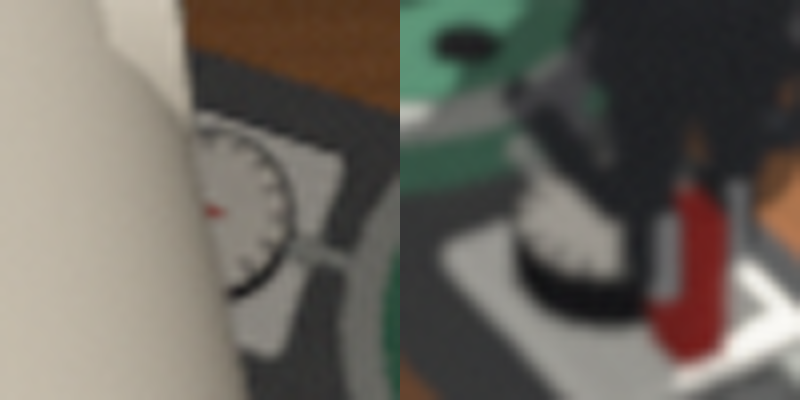

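Top view: the needle hub is at the dial centre with the needle still pointing left (about 0), so contact is close. Continue in small steps.

Request:
send_rows(targets="-2 0 0 0 255;-4 0 0 0 255;-4 0 0 0 255")

```text
time: 5.08
ee_pos: [0.6392, 0.0717, 0.0609]
tcp_rot: [180.0, -0.2, 71.7]
wrist_force: [0.9, 7.9, 2.8]
opening: 0.0194
grasp_force: 37.2
```

```bash
cat >> h.py <<'E'
def grip_dial():
    o=bot.get_obs();c=o["ee_pos"][:2]-.0545*U
    print(o["time"],o["ee_pos"],o["wrist_force"],c,needle("top",c))
E
python3 -c "from h import *;grip_dial()"
```

```text
5.075 [0.63916684 0.07172541 0.06094768] [0.85323507 7.87402166 2.84528318] [0.62199934 0.02000491] None
```

Request:
send_rows(targets="-2 0 0 0 255;-3 0 0 0 255;-3 0 0 0 255")

```text
time: 5.5
ee_pos: [0.6383, 0.0692, 0.0609]
tcp_rot: [180.0, -0.2, 71.7]
wrist_force: [2.0, 10.3, 3.4]
opening: 0.0191
grasp_force: 37.2
```

```bash
sed -i 's/np.argwhere(h>25)/np.argwhere(h>12)/; s/len(ii)<4/len(ii)<2/' h.py
python3 - <<'E'
from h import *
grip_dial()
o=bot.get_obs();c=o["ee_pos"][:2]-.0545*U
look("pics/c5.png",[("top",*(pix("top",[*c,.054])-25).astype(int)),("scene",*(pix("scene",[*c,.054])-25).astype(int))])
E
```

```text
5.5 [0.63832209 0.06916868 0.06093915] [ 1.98767641 10.2536622   3.41692816] [0.62115459 0.01744818] ('top', 11, 'axis', np.float64(53.3), 'mean', np.float64(56.8), array([19.3,  5.1]))
```

View pics/c5.png

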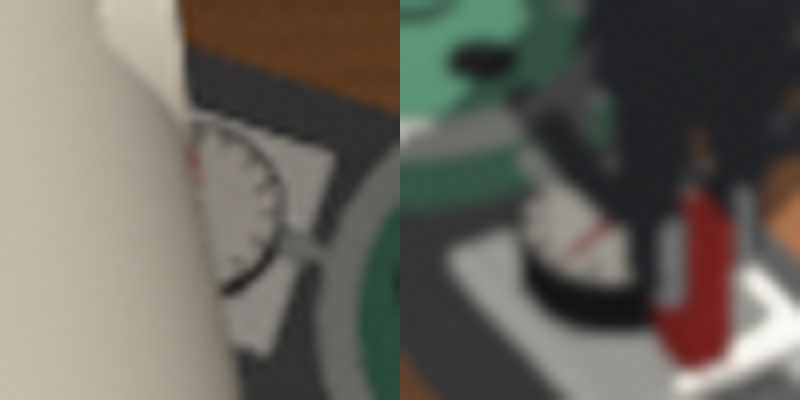

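The needle points nearly straight up in the top view, about 60°, so roughly 2.4 mm is pressed in. I'll move 2.6 mm more, then release and rise.

Request:
send_rows(targets="-1.5 0 0 0 255;-2.6 0 0 0 255;-2.6 0 0 0 255;-2.6 0 0 0 255")

```text
time: 6.15
ee_pos: [0.6376, 0.0669, 0.061]
tcp_rot: [180.0, -0.2, 71.7]
wrist_force: [2.9, 10.1, 2.3]
opening: 0.0197
grasp_force: 37.2
```

```bash
python3 -c "from h import *;grip_dial()"
```

```text
6.15 [0.63756757 0.06686056 0.06095043] [ 2.93710347 10.14426058  2.33743742] [0.62040007 0.01514006] ('top', 17, 'axis', np.float64(124.7), 'mean', np.float64(109.2), array([10.2, -7.8]))
```

The needle axis reads 125°, about 5.2 mm. Release and rise.

Request:
send_rows(targets="0 0 0 0 0;0 0 0 0 0;0 0 0 0 0;0 0 0 0 0;0 0 -40 0 0;0 0 -85 0 0;0 0 -90 0 0;0 0 -90 0 0")

```text
time: 7.2
ee_pos: [0.6371, 0.0646, 0.1503]
tcp_rot: [180.0, -0.0, 71.6]
wrist_force: [0.2, -0.1, 0.1]
opening: 0.0853
grasp_force: 0.0
```

```bash
python3 - <<'E'
from h import *
o=bot.get_obs();print(o["time"],o["ee_pos"],shift([.530,-.077,.15],71.6))
E
```

```text
7.2 [0.63712699 0.06458502 0.15027066] (array([-168.2,  -57. ,    0.2]), np.float64(0.0))
```

Request:
send_rows(targets="-50 -17 0 0 0;-100 -34 0 0 0;-145 -49 0 0 0;-168 -57 0 0 0;-168 -57 0 0 0")

```text
time: 7.82
ee_pos: [0.5286, -0.0779, 0.1491]
tcp_rot: [-179.9, 0.0, 71.5]
wrist_force: [0.4, 0.3, 1.2]
opening: 0.0854
grasp_force: 0.0
```

```bash
python3 - <<'E'
from h import *
a=camera("top");b=camera("scene")
c0=np.array([.620,.015])
print(needle("top",c0),needle("scene",c0))
p=(pix("top",[*c0,.054])-25).astype(int);q=(pix("scene",[*c0,.054])-25).astype(int);print(p,q)
f=lambda a,p:cv2.resize(a[p[1]:p[1]+50,p[0]:p[0]+50],None,fx=8,fy=8,interpolation=cv2.INTER_CUBIC)
cv2.imwrite("pics/c6.png",np.hstack([f(a,p),f(b,q)]))
E
```

```text
('top', 32, 'axis', np.float64(124.6), 'mean', np.float64(99.4), array([ 7.7, -4.1])) ('scene', 58, 'axis', np.float64(308.0), 'mean', np.float64(319.6), array([-5.8, 14.4]))
[282 150] [280 193]
```

View pics/c6.png

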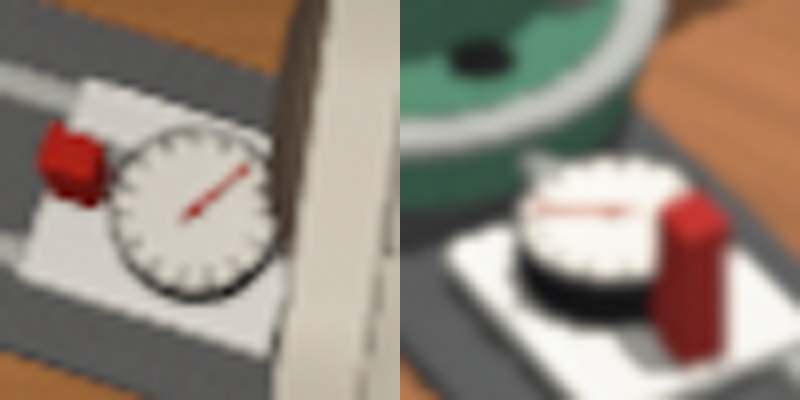

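Top view: the needle is fully visible and points upper right, at 124.6° (5.2 mm), so the slide stayed put. The hub is at about (306,176.5). Next, grip the crank knob.

Request:
send_rows(targets="0 0 40 0 0;0 0 70 0 0;0 0 76 0 0;0 0 76 0 0;0 0 76 0 150;0 0 76 0 255;0 0 76 0 255;0 0 76 0 255;0 0 76 0 255", newtons=25)

```text
time: 9.15
ee_pos: [0.5313, -0.0777, 0.0755]
tcp_rot: [179.8, 0.0, 71.6]
wrist_force: [5.0, -5.0, 2.7]
opening: 0.0232
grasp_force: 27.9
```

```bash
cat >> h.py <<'E'
def red(n,c):
    a=camera(n).astype(int);h=a[...,2]-np.maximum(a[...,0],a[...,1]);p=pix(n,[*c,.054]).astype(int)
    P=np.array([(*(ray(n,u,v,.0545)-c),h[v,u]) for v in range(p[1]-14,p[1]+15) for u in range(p[0]-14,p[0]+15) if h[v,u]>30])
    if len(P)<6: return None
    P=P[np.hypot(P[:,0],P[:,1])<.028]
    if len(P)<6: return None
    w=P[:,2];m=(P[:,:2]*w[:,None]).sum(0)/w.sum();d=P[:,:2]-m;e=np.linalg.eigh((d*w[:,None]).T@d);ax=e[1][:,1];ax=ax*np.sign(ax@m)
    f=lambda x:(np.degrees(np.arctan2(U[1],U[0])-np.arctan2(x[1],x[0]))%360).round(1)
    return n,len(P),"ax",f(ax),f(m),"mm",(f(ax)/24).round(2)
A=np.array([.5725,-.128]);DC=ray("top",306,176.5,.054)
def status(deg=None):
    o=bot.get_obs();d=o["ee_pos"][:2]-A
    print(o["time"],o["ee_pos"].round(4),o["wrist_force"].round(1),"r",np.hypot(*d).round(4),"ang",np.degrees(np.arctan2(d[1],d[0])).round(1),o["opening"])
    print(red("top",DC),red("scene",DC))
E
python3 - <<'E'
from h import *
print(DC);status()
E
```

```text
[0.618248   0.01890528]
9.15 [ 0.5313 -0.0777  0.0755] [ 5.  -5.   2.7] r 0.065 ang 129.3 0.023206545667008284
('top', 13, 'ax', np.float64(121.8), np.float64(109.7), 'mm', np.float64(5.08)) ('scene', 37, 'ax', np.float64(303.0), np.float64(317.0), 'mm', np.float64(12.62))
```

```bash
python3 - <<'E'
import re
s=open('h.py').read()
s=s.replace('''h=a[...,2]-np.maximum(a[...,0],a[...,1]);p=pix(n,[*c,.054]).astype(int)
''','''h=a[...,2]-np.maximum(a[...,0],a[...,1]);p=pix(n,[*c,.054]).astype(int)
    _,L=cv2.connectedComponents((h>30).astype(np.uint8));bu,bv=pix(n,[*(c+.052*U),.08]).astype(int)
    if L[bv,bu]: h[L==L[bv,bu]]=0
''')
open('h.py','w').write(s)
import numpy as np
for p0 in range(58,58+360,30):
    f=lambda p:66*np.array([np.cos(np.radians(p)),-np.sin(np.radians(p))])
    print(p0,[tuple((f(p0+d)-f(p0)).round(1)) for d in (7.5,15,22.5,30)])
E
python3 -c "from h import *;status()"
```

```text
58 [(np.float64(-7.6), np.float64(-4.1)), (np.float64(-15.7), np.float64(-7.1)), (np.float64(-24.1), np.float64(-9.1)), (np.float64(-32.7), np.float64(-10.0))]
88 [(np.float64(-8.6), np.float64(0.3)), (np.float64(-17.2), np.float64(1.7)), (np.float64(-25.4), np.float64(4.1)), (np.float64(-33.3), np.float64(7.7))]
118 [(np.float64(-7.3), np.float64(4.5)), (np.float64(-14.0), np.float64(10.0)), (np.float64(-19.9), np.float64(16.3)), (np.float64(-25.0), np.float64(23.3))]
148 [(np.float64(-4.1), np.float64(7.6)), (np.float64(-7.1), np.float64(15.7)), (np.float64(-9.1), np.float64(24.1)), (np.float64(-10.0), np.float64(32.7))]
178 [(np.float64(0.3), np.float64(8.6)), (np.float64(1.7), np.float64(17.2)), (np.float64(4.1), np.float64(25.4)), (np.float64(7.7), np.float64(33.3))]
208 [(np.float64(4.5), np.float64(7.3)), (np.float64(10.0), np.float64(14.0)), (np.float64(16.3), np.float64(19.9)), (np.float64(23.3), np.float64(25.0))]
238 [(np.float64(7.6), np.float64(4.1)), (np.float64(15.7), np.float64(7.1)), (np.float64(24.1), np.float64(9.1)), (np.float64(32.7), np.float64(10.0))]
268 [(np.
[... 333 characters left out ...]
loat64(-7.6)), (np.float64(7.1), np.float64(-15.7)), (np.float64(9.1), np.float64(-24.1)), (np.float64(10.0), np.float64(-32.7))]
358 [(np.float64(-0.3), np.float64(-8.6)), (np.float64(-1.7), np.float64(-17.2)), (np.float64(-4.1), np.float64(-25.4)), (np.float64(-7.7), np.float64(-33.3))]
388 [(np.float64(-4.5), np.float64(-7.3)), (np.float64(-10.0), np.float64(-14.0)), (np.float64(-16.3), np.float64(-19.9)), (np.float64(-23.3), np.float64(-25.0))]
9.25 [ 0.5314 -0.0777  0.0754] [ 5.1 -4.3  2.6] r 0.065 ang 129.3 0.023506780766789002
('top', 14, 'ax', np.float64(122.0), np.float64(110.5), 'mm', np.float64(5.08)) ('scene', 11, 'ax', np.float64(122.3), np.float64(111.8), 'mm', np.float64(5.1))
```

Request:
send_rows(targets="-7.6 -4.1 0 0 255;-15.7 -7.1 0 0 255;-24.1 -9.1 0 0 255;-32.7 -10 0 0 255;-32.7 -10 0 0 255")

```text
time: 9.98
ee_pos: [0.5113, -0.1059, 0.0755]
tcp_rot: [179.8, 0.0, 71.6]
wrist_force: [4.2, -5.1, 2.4]
opening: 0.0234
grasp_force: 27.8
```

```bash
python3 -c "from h import *;status()"
```

```text
9.975 [ 0.5113 -0.1059  0.0755] [ 4.2 -5.1  2.4] r 0.0651 ang 160.2 0.023389040350774548
('top', 14, 'ax', np.float64(122.1), np.float64(110.4), 'mm', np.float64(5.09)) ('scene', 11, 'ax', np.float64(122.3), np.float64(111.8), 'mm', np.float64(5.1))
```

Request:
send_rows(targets="-8.6 0.3 0 0 255;-17.2 1.7 0 0 255;-25.4 4.1 0 0 255;-33.3 7.7 0 0 255;-33.3 7.7 0 0 255")

```text
time: 10.7
ee_pos: [0.5081, -0.1397, 0.0754]
tcp_rot: [179.8, 0.0, 71.6]
wrist_force: [5.0, -3.3, 5.5]
opening: 0.0232
grasp_force: 28.1
```

```bash
python3 -c "from h import *;status()"
```

```text
10.7 [ 0.5081 -0.1397  0.0754] [ 5.  -3.3  5.5] r 0.0654 ang -169.7 0.02321926832128948
('top', 14, 'ax', np.float64(122.1), np.float64(110.5), 'mm', np.float64(5.09)) ('scene', 11, 'ax', np.float64(122.3), np.float64(111.9), 'mm', np.float64(5.1))
```

Request:
send_rows(targets="-7.3 4.5 0 0 255;-14 10 0 0 255;-19.9 16.3 0 0 255;-25 23.3 0 0 255;-25 23.3 0 0 255")

```text
time: 11.42
ee_pos: [0.5221, -0.1704, 0.0754]
tcp_rot: [179.9, 0.0, 71.6]
wrist_force: [3.2, -3.1, 6.1]
opening: 0.0233
grasp_force: 28.4
```

```bash
python3 -c "from h import *;status()"
```

```text
11.425 [ 0.5221 -0.1704  0.0754] [ 3.2 -3.1  6.1] r 0.0659 ang -139.9 0.023294066609130578
('top', 13, 'ax', np.float64(121.7), np.float64(109.7), 'mm', np.float64(5.07)) ('scene', 11, 'ax', np.float64(122.3), np.float64(111.9), 'mm', np.float64(5.1))
```

Request:
send_rows(targets="-4.1 7.6 0 0 255;-7.1 15.7 0 0 255;-9.1 24.1 0 0 255;-10 32.7 0 0 255;-10 32.7 0 0 255")

```text
time: 12.15
ee_pos: [0.5499, -0.1905, 0.0754]
tcp_rot: [179.9, 0.1, 71.6]
wrist_force: [2.2, -5.0, 7.1]
opening: 0.0231
grasp_force: 28.4
```

```bash
python3 -c "from h import *;status()"
```

```text
12.15 [ 0.5499 -0.1905  0.0754] [ 2.2 -5.   7.1] r 0.0664 ang -109.9 0.023086915787525024
('top', 15, 'ax', np.float64(131.5), np.float64(120.5), 'mm', np.float64(5.48)) ('scene', 11, 'ax', np.float64(135.5), np.float64(118.5), 'mm', np.float64(5.65))
```

Request:
send_rows(targets="0.3 8.6 0 0 255;1.7 17.2 0 0 255;4.1 25.4 0 0 255;7.7 33.3 0 0 255;7.7 33.3 0 0 255")

```text
time: 12.88
ee_pos: [0.5844, -0.1937, 0.0754]
tcp_rot: [179.8, 0.1, 71.6]
wrist_force: [5.4, -5.0, 5.4]
opening: 0.0234
grasp_force: 28.3
```

```bash
python3 -c "from h import *;status()"
```

```text
12.875 [ 0.5844 -0.1937  0.0754] [ 5.4 -5.   5.4] r 0.0668 ang -79.8 0.02344673490195337
('top', 14, 'ax', np.float64(155.7), np.float64(134.1), 'mm', np.float64(6.49)) ('scene', 12, 'ax', np.float64(161.6), np.float64(142.5), 'mm', np.float64(6.73))
```

Request:
send_rows(targets="4.5 7.3 0 0 255;10 14 0 0 255;16.3 19.9 0 0 255;23.3 25 0 0 255;23.3 25 0 0 255")

```text
time: 13.6
ee_pos: [0.6158, -0.1791, 0.0755]
tcp_rot: [179.8, 0.0, 71.6]
wrist_force: [7.0, -3.1, 4.5]
opening: 0.0234
grasp_force: 28.2
```

```bash
python3 -c "from h import *;status()"
```

```text
13.6 [ 0.6158 -0.1791  0.0755] [ 7.  -3.1  4.5] r 0.067 ang -49.7 0.023356264899076717
('top', 14, 'ax', np.float64(122.1), np.float64(110.5), 'mm', np.float64(5.09)) ('scene', 11, 'ax', np.float64(122.3), np.float64(111.8), 'mm', np.float64(5.1))
```

That is the lesser rise (about 2 mm, near crank angle -90°). Go on round.

Request:
send_rows(targets="7.6 4.1 0 0 255;15.7 7.1 0 0 255;24.1 9.1 0 0 255;32.7 10 0 0 255;32.7 10 0 0 255")

```text
time: 14.32
ee_pos: [0.6356, -0.1503, 0.0754]
tcp_rot: [179.8, -0.0, 71.6]
wrist_force: [6.9, 0.8, 4.3]
opening: 0.023
grasp_force: 28.2
```

```bash
python3 -c "from h import *;status()"
```

```text
14.325 [ 0.6356 -0.1503  0.0754] [6.9 0.8 4.3] r 0.0669 ang -19.5 0.022973528192347704
('top', 13, 'ax', np.float64(121.8), np.float64(109.8), 'mm', np.float64(5.08)) ('scene', 11, 'ax', np.float64(122.3), np.float64(111.8), 'mm', np.float64(5.1))
```

Request:
send_rows(targets="8.6 -0.3 0 0 255;17.2 -1.7 0 0 255;25.4 -4.1 0 0 255;33.3 -7.7 0 0 255;33.3 -7.7 0 0 255")

```text
time: 15.05
ee_pos: [0.6379, -0.1156, 0.0755]
tcp_rot: [179.9, -0.1, 71.7]
wrist_force: [2.2, 4.7, 6.0]
opening: 0.0232
grasp_force: 28.2
```

```bash
python3 -c "from h import *;status()"
```

```text
15.05 [ 0.6379 -0.1156  0.0755] [2.2 4.7 6. ] r 0.0666 ang 10.7 0.023247009374810508
('top', 14, 'ax', np.float64(122.0), np.float64(110.5), 'mm', np.float64(5.08)) ('scene', 11, 'ax', np.float64(122.3), np.float64(111.8), 'mm', np.float64(5.1))
```

Request:
send_rows(targets="7.3 -4.5 0 0 255;14 -10 0 0 255;19.9 -16.3 0 0 255;25 -23.3 0 0 255;25 -23.3 0 0 255")

```text
time: 15.78
ee_pos: [0.6226, -0.0849, 0.0754]
tcp_rot: [180.0, -0.0, 71.6]
wrist_force: [-2.4, 2.3, 9.8]
opening: 0.0231
grasp_force: 28.4
```

```bash
python3 -c "from h import *;status()"
```

```text
15.775 [ 0.6226 -0.0849  0.0754] [-2.4  2.3  9.8] r 0.0661 ang 40.7 0.02313412098980457
('top', 13, 'ax', np.float64(205.7), np.float64(181.9), 'mm', np.float64(8.57)) ('scene', 12, 'ax', np.float64(206.6), np.float64(200.1), 'mm', np.float64(8.61))
```

The main rise is near here, at 3.5 mm. Next I'll sample +7.5° and +15°.

Request:
send_rows(targets="2.1 -3.8 0 0 255;4.1 -7.6 0 0 255;4.1 -7.6 0 0 255;4.1 -7.6 0 0 255")

```text
time: 16.38
ee_pos: [0.6169, -0.0792, 0.0754]
tcp_rot: [180.0, 0.0, 71.6]
wrist_force: [-1.9, 1.0, 8.1]
opening: 0.0234
grasp_force: 28.5
```

```bash
python3 -c "from h import *;status()"
```

```text
16.375 [ 0.6169 -0.0792  0.0754] [-1.9  1.   8.1] r 0.066 ang 47.7 0.023419295695206288
('top', 12, 'ax', np.float64(216.3), np.float64(202.2), 'mm', np.float64(9.01)) ('scene', 11, 'ax', np.float64(215.5), np.float64(207.9), 'mm', np.float64(8.98))
```

Request:
send_rows(targets="1.6 -4 0 0 255;3 -8.1 0 0 255;3 -8.1 0 0 255;3 -8.1 0 0 255")

```text
time: 16.98
ee_pos: [0.6101, -0.0739, 0.0754]
tcp_rot: [180.0, 0.0, 71.6]
wrist_force: [-2.2, -0.9, 9.4]
opening: 0.0233
grasp_force: 28.5
```

```bash
python3 -c "from h import *;status()"
```

```text
16.975 [ 0.6101 -0.0739  0.0754] [-2.2 -0.9  9.4] r 0.0658 ang 55.2 0.023348024294142844
('top', 12, 'ax', np.float64(216.2), np.float64(202.3), 'mm', np.float64(9.01)) ('scene', 11, 'ax', np.float64(216.0), np.float64(208.0), 'mm', np.float64(9.0))
```

Request:
send_rows(targets="1 -4.2 0 0 255;2 -8.4 0 0 255;2 -8.4 0 0 255;2 -8.4 0 0 255")

```text
time: 17.58
ee_pos: [0.6026, -0.0696, 0.0754]
tcp_rot: [180.0, 0.0, 71.6]
wrist_force: [-3.1, -1.2, 9.0]
opening: 0.0234
grasp_force: 28.5
```

```bash
python3 -c "from h import *;status()"
```

```text
17.575 [ 0.6026 -0.0696  0.0754] [-3.1 -1.2  9. ] r 0.0657 ang 62.7 0.023443512325505338
('top', 13, 'ax', np.float64(200.7), np.float64(186.0), 'mm', np.float64(8.36)) ('scene', 7, 'ax', np.float64(200.0), np.float64(191.5), 'mm', np.float64(8.33))
```

Readings are symmetric about crank angle 51.3° (equal at 47.7° and 55.2°). Go back 11.4° and check.

Request:
send_rows(targets="-0.8 4.2 0 0 255;-2 8.5 0 0 255;-3.4 12.6 0 0 255;-3.4 12.6 0 0 255;-3.4 12.6 0 0 255")

```text
time: 18.3
ee_pos: [0.6141, -0.0769, 0.0754]
tcp_rot: [179.9, 0.0, 71.6]
wrist_force: [-0.4, -1.4, 8.4]
opening: 0.0238
grasp_force: 28.4
```

```bash
python3 -c "from h import *;status()"
```

```text
18.3 [ 0.6141 -0.0769  0.0754] [-0.4 -1.4  8.4] r 0.0659 ang 50.8 0.023804434177082206
('top', 11, 'ax', np.float64(216.3), np.float64(198.4), 'mm', np.float64(9.01)) ('scene', 7, 'ax', np.float64(215.8), np.float64(207.6), 'mm', np.float64(8.99))
```

Request:
send_rows(targets="0 0 0 0 200;0 0 0 0 100;0 0 0 0 0;0 0 0 0 0;0 0 0 0 0;0 0 -30 0 0;0 0 -70 0 0;0 0 -110 0 0;-50 0 -140 0 0;-110 0 -140 0 0;-150 0 -140 0 0;-150 0 -140 0 0")

```text
time: 19.9
ee_pos: [0.5655, -0.2213, 0.2142]
tcp_rot: [-180.0, 0.0, 71.4]
wrist_force: [0.5, -0.2, 0.0]
opening: 0.0854
grasp_force: 0.0
```

```bash
python3 - <<'E'
from h import *
status()
for n in("scene","top"):
    cv2.imwrite(f"pics/{n}9.png",camera(n))
a=cv2.imread("pics/top9.png");b=cv2.imread("pics/scene9.png")
print(pix("top",[.6141,-.0769,.113]),pix("scene",[.6141,-.0769,.113]))
f=lambda a,x,y:cv2.resize(a[y:y+110,x:x+80],None,fx=5,fy=5,interpolation=cv2.INTER_CUBIC)
cv2.imwrite("pics/c9.png",np.hstack([f(a,270,140),f(b,265,160)]))
E
```

```text
19.9 [ 0.5655 -0.2213  0.2142] [ 0.5 -0.2  0. ] r 0.0935 ang -94.3 0.08544561806394567
('top', 11, 'ax', np.float64(216.3), np.float64(198.2), 'mm', np.float64(9.01)) ('scene', 7, 'ax', np.float64(216.9), np.float64(205.2), 'mm', np.float64(9.04))
[335.81784438 174.0276488 ] [282.35571332 189.25069553]
```

View pics/c9.png

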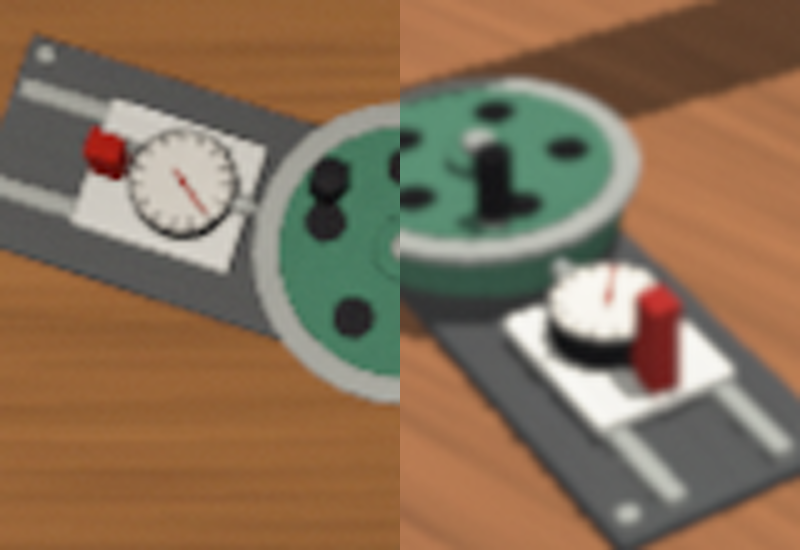

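The arm is clear. The needle reads about 216° (9 mm, 4 mm above base), with the knob at top-view pixel (336,176), where it was left. Handing in.

```bash
python3 -c "
from workcell import ticket
print(ticket.job_done())"
```

```text
the job is handed in; nothing more can be done
None
```

The job is handed in: I slid the indicator up to a 5.1 mm press and let go, then left the pulley hands-off with its highest spot against the plunger (needle at about 9.0 mm, 4 mm above the base reading), at 20 s of the 72 s allowed.

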